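# Latch the sample chamber and start its pump

### The arm

A 6-joint arm with a two-finger parallel gripper is mounted at the origin on the work surface. World frame = base frame: x ahead of the robot, y to its left, z up, the work surface at z = 0. Lengths are in m, angles in rad, forces in N, time in s.
With the tool pointing down it reaches from about 0.275 to 0.85 m from the base axis. Payload 19 kg.
Tool frame: the origin (TCP) lies midway between the tips of the shut fingers; the grasp point (between the pads) lies 19 mm behind it; z points along the fingers, y is the line along which they close (so a half turn about z gives the same grasp; the last joint's range is limited). The gripper opens to 85 mm and grips with 20 to 120 N. Pads are 22 mm wide; open, the fingers measure 114 mm over their backs; the gripper's body (76 mm by 85 mm) begins 54 mm behind the grasp point. The pads swing forward as they close: fully open they stand 13 mm farther back than shut.
Start: joints at [-1.401, 0.15, 1.437, -0, 1.554, -0.134], TCP at [0.172, -0.549, 0.231] pointing down, gripper open.
Joint ranges: [-2.8, 2.8], [-0.68, 2.1], [0.12, 2.68], [-1.39, 4.53], [0.16, 2.79], [-2.81, 2.81]. Speed limits (rad/s): [1.89, 1.89, 2.22, 3.01, 3.01, 3.01].

### API

Orientations are given as a unit quaternion [w, x, y, z].
In Python, from cell import r gives the robot as it stands.
- The arm moves only by the shell command python3 -m pendant 'ROWS' [OPENING] [FORCE]. ROWS is text: rows parted by semicolons, each of 6 numbers parted by spaces: the shift along the tool's x, y, z as a fraction of full scale, then the turn, a rotation vector about the tool's x, y, z as a fraction of full scale. In form: x y z rx ry rz; .... A call has exactly 10 rows; each row is the pose to reach, as a shift and turn from the pose commanded when the call began, along the tool's axes at that moment; what a row does not reach only later rows make up. Full scale, the value 1, is 250 mm for a shift and 0.5 rad for a turn. A row lasts 1/12 s, in which the tool goes at most 41.7 mm and 7.16 degrees, less where a joint would pass 70% of its speed; a pose out of reach is approached as far as the arm can. A call with a number of a shift or a turn outside -1 to 1 is refused whole. A call with a gripper value outside its range is refused whole. OPENING is the closure, from -1 (fully open) to 1 (shut), set as the call begins (- or left out, the last holds). The fingers move at their own pace and stop on an object; FORCE is the grip in N (left out, the last holds). Time passes only in rows, so rows that repeat a pose let the fingers close, or fill a call up. It gives the time, the measured TCP pose, the force, the opening and the grip force at its end, in the units of the state.
- r.state(): the state, without advancing time (a new reading comes with each control period).
- r.get_image(name): name is "scene" or "top" or "wrist"; returns (picture, depth): 420x560x3 uint8, red, green, blue; 420x560 float32, m along the optical axis (not along the pixel's ray), 0 where there is no reading.
- r.get_calibration(name): a dict with "fx", "fy", "cx", "cy" (pixels), "k1" (the pictures are not rectified: a ray, as slopes to the right and down, at radius r is drawn at 1 + k1 r^2 times it, then the intrinsics apply), "position" and "orientation" of the camera in the world. Camera axes: x right, y down, z forward; pixel columns grow to the right and rows downward; lengths in m; the calibration is good to about 2 mm. A picture is of the moment at which its call begins: read the wrist's pose just before it. get_calibration takes no time and is no camera call; for the wrist camera it gives the pose at the moment of the call.
- r.close_job(): hands the job in; it is judged then, once.
The state is a dict: "time": time; "joints": joint angles; "joint_vel": joint speeds; "effort": joint torques, N m; "eef_pos": TCP position; "tcp_rot": TCP orientation; "contact_force": force on the tool from outside, world axes, zero at the start; "torque": the same for the moment, N m; "grip_width": finger opening in m; "gripper_force": force on a finger pad.
Only numpy, scipy, OpenCV 4.12 (cv2) and the standard library are available. Lean on these libraries where they do the work, as an engineer would, in place of code of your own. Each camera call takes 0.05 s, during which the arm holds its last target. There are 200 camera calls.

### The job

Get the sample chamber pumping, using the closed fingertips: push the chamber's two lid latches all the way down, first the one beside the lid's hinge and then the one at the front by the lifting lug; after that tip the console's rocker switch fully over by pressing its raised half, and last press the small round start button fully in, hold it a moment and let it come back out. Keep off the large mushroom-headed stop button, do not shift or lift the console, and leave the vials, jar and screwdriver where they are.

Things in the scene. Friction and masses are not known exactly. Their poses are not given: they have to be found in the camera images.
- chamber: Fixed round steel chamber, 184 mm diameter, lid already shut, lid top 85 mm above the table. Origin: centre of its underside, z up. Its +x points to the dark hinge block on the rim (60 mm wide, out to 111 mm, pin top 99 mm high); the lifting lug sticks out at -x to 111 mm. A low window is mid-lid; a side pipe leaves low at -y, out to 124 mm. Stands left or right of the console, turned either way.
- latch_hinge (a joint): Travel in m of the push latch beside the hinge: 0 = fully up, 0.012 = fully down (end stop). It starts between 0 and 0.002. Pushed straight down it moves against a steady friction of about 4 N (plus more if pushed fast, 20 N per m/s) and stays where it is left; no spring.
- latch_hinge_top (a point): Centre of the top of the hinge-side push latch: a black round head of 24 mm diameter and 8 mm thick on a 12 mm steel pin; head top 26 mm above the lid (111 mm above the table) when up, 14 mm above the lid (99 mm) when down. It stands at x +50, y +52 mm in the chamber's frame; the point moves with the latch.
- latch_front (a joint): Travel in m of the push latch at the front, by the lifting lug: same values and behaviour as latch_hinge, same start range.
- latch_front_top (a point): Centre of the top of the front push latch, the same size and heights as the hinge one, at x -73, y 0 mm in the chamber's frame; the point moves with the latch.
- console: Loose white control box, 140 mm (x) by 200 mm (y), top face 60 mm above the table, about 1.8 kg, on rubber feet. Origin: centre of its underside; z up. On its top: the rocker at y +60 mm, the start button at x +30, y -15 mm, the mushroom stop button at x -30, y -65 mm.
- rocker (a joint): Rocker angle in rad: 0 = off (half towards the console's -x level, half towards +x raised), 0.4 = on (the +x half level, the other raised; end stop). It stays where it is left; about 0.06 N m of friction, so about 3 N at the pressing point.
- rocker_raised (a point): Pressing point on the upper face of the rocker's +x half, 20 mm from the pivot. White V-shaped rocker in a black bezel, 30 mm wide (console y), each half 30 mm long (console x), pivot line at x 0, y +60 mm in the console's frame and 70 mm above the table. The point lies at 78 mm height when off and at 70 mm when on, and moves with the rocker.
- start (a joint): Travel in m of the round start button: 0 = out, 0.006 = fully in; a spring pushes it back, about 5 N when fully in.
- start_top (a point): Centre of the top of the start button: grey, 28 mm diameter, in a black housing 44 mm across and 12 mm high on the console's top; the point is 82 mm above the table when out, 76 mm when in, and moves with the button.
- stop (a joint): Travel in m of the stop button: 0 = out, 0.006 = in; sprung. Not to be pressed.
- stop_top (a point): Centre of the top of the stop button: grey mushroom head of 40 mm diameter, top 25 mm above the console's top face. Not to be pressed.
- vial0: Loose glass vial with white cap, 25 mm diameter, 55 mm tall, standing 22 mm deep in a fixed white rack (50 x 190 x 30 mm) beyond the work. Origin: centre of its underside. Leave alone.
- vial1: Second such vial in the same rack. Leave alone.
- vial2: Third such vial in the same rack. Leave alone.
- jar: Loose amber glass jar with lid, 60 mm diameter, 75 mm tall, at one side of the work. Origin: centre of its underside. Leave alone.
- driver: Loose screwdriver lying flat at the other side of the work, along its own x. Leave alone.
Not all that is in view belongs to the job. Of the things like the chamber, leave any that is green; of the rest the smaller one is meant.

How it is judged:
By the outcome, as a careful person would: the job done as asked, in the order asked, and still so for the second after the job is handed in, with the robot touching nothing.
It also fails if it takes over 45 s, if anything falls off the work surface, if the arm or the gripper's body presses on something with over 40 N, if the wrist force passes 120 N, or if a joint passes its speed limit or range.

## Working session

There is one attempt and no reset: what is moved stays moved. The work goes in short steps, Python scripts to look and compute and a shell command to move; the robot and the scene stay as the last step left them, time stands still between calls to the robot, and variables do not carry over. Pictures are saved under pics/ and viewed, at most 10 in all, crops included, and the job is handed in when it is done.

```bash
ls; mkdir -p pics; python3 - <<'E'
from cell import r
import cv2,numpy as np
for n in("top","scene"):
    p,d=r.get_image(n); c=r.get_calibration(n)
    cv2.imwrite(f"pics/{n}0.png",cv2.cvtColor(p,cv2.COLOR_RGB2BGR)); np.savez(f"pics/{n}0.npz",p=p,d=d)
    print(n,c)
print(r.state())
E
```

```text
pics
top {'fx': 419.62181571067947, 'fy': 419.62181571067947, 'cx': 282.8006657326896, 'cy': 213.3607728567717, 'k1': -0.07621812456935141, 'position': array([ 0.36592354, -0.09094404,  1.29686206]), 'orientation': array([ 0.03453876, -0.70039127,  0.71161197, -0.04321513])}
scene {'fx': 392.4336744183482, 'fy': 392.4336744183482, 'cx': 278.6243144881663, 'cy': 196.97230384430773, 'k1': -0.005232745636832147, 'position': array([1.4803757 , 0.21347351, 0.76640967]), 'orientation': array([-0.27827824,  0.51305624,  0.71344189, -0.38773083])}
{'time': 0.1, 'joints': array([-1.40100326e+00,  1.50933464e-01,  1.43794314e+00, -2.86979756e-05,
        1.55381452e+00, -1.34000914e-01]), 'joint_vel': array([-5.14218527e-04, -6.34403256e-04,  4.44222292e-04,  2.24789331e-03,
        3.12786588e-05, -1.14759864e-04]), 'effort': array([ 3.98365359e-03, -7.14375830e+01, -5.71795356e+01, -1.09742912e-04,
        7.19948075e-03, -4.44097282e-06]), 'eef_pos': array([ 0.17194076, -0.54845747,  0.23074914]), 'tcp_rot': array([-5.48888561e-04,  9.88485629e-01,  1.51313779e-01, -2.41730815e-05]), 'contact_force': array([-0.57855507,  0.06952724,  0.23092881]), 'torque': array([-0.01928469, -0.02750968, -0.03467965]), 'gripper_force': 0.0, 'grip_width': 0.0853163959135853}
```

View pics/top0.png

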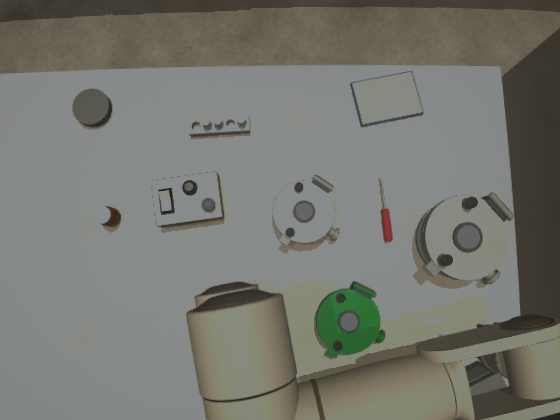

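View pics/scene0.png

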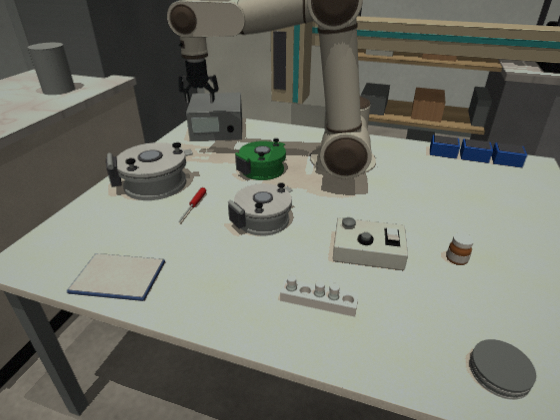

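The top view shows three chambers: the small steel one at (304,211), a larger steel one at (462,237) and a green one at (348,321). The description selects (304,211): not green, and the smaller of the other two. The console is at (187,199), with its rocker at (166,201), start button at (190,187) and mushroom stop at (208,205). I'll check the choice in a close crop and take rough positions from depth.

```bash
cat > h.py <<'E'
import numpy as np, cv2
from scipy.spatial.transform import Rotation as R
def rays(c,uv):
    uv=np.atleast_2d(uv).astype(float)
    q=(uv-[c["cx"],c["cy"]])/[c["fx"],c["fy"]]; s=q.copy()
    for _ in range(20): s=q/(1+c["k1"]*(s**2).sum(1,keepdims=True))
    o=c["orientation"]; M=R.from_quat([o[1],o[2],o[3],o[0]]).as_matrix()
    return np.c_[s,np.ones(len(s))]@M.T
def atz(c,uv,z):          # points on plane at height z
    d=rays(c,uv); p=np.array(c["position"]); return p+d*((z-p[2])/d[:,2])[:,None]
def atd(c,uv,d): return np.array(c["position"])+rays(c,uv)*np.atleast_1d(d)[:,None]
def proj(c,P):
    o=c["orientation"]; M=R.from_quat([o[1],o[2],o[3],o[0]]).as_matrix()
    q=(np.atleast_2d(P)-c["position"])@M; s=q[:,:2]/q[:,2:]
    s=s*(1+c["k1"]*(s**2).sum(1,keepdims=True)); return s*[c["fx"],c["fy"]]+[c["cx"],c["cy"]]
E
python3 - <<'E'
from h import *
from cell import r
z=np.load("pics/top0.npz");p,d=z["p"],z["d"];c=r.get_calibration("top")
im=cv2.cvtColor(p[155:260,140:350],cv2.COLOR_RGB2BGR)
cv2.imwrite("pics/crop1.png",cv2.resize(im,None,fx=3.8,fy=3.8,interpolation=cv2.INTER_CUBIC))
for n,u in dict(win=(304,211),latA=(299,187),latB=(290,232),big=(468,237),start=(190,187),stop=(208,205),rock=(166,201),jar=(108,216),board=(250,280)).items():
    print(n,atd(c,u,d[u[1],u[0]]).round(3))
E
```

```text
win [[ 0.505 -0.168  0.092]]
latA [[ 0.572 -0.154  0.111]]
latB [[ 0.444 -0.126  0.109]]
big [[ 0.42  -0.635  0.122]]
start [[0.583 0.165 0.078]]
stop [[0.528 0.111 0.084]]
rock [[0.543 0.238 0.071]]
jar [[0.501 0.41  0.074]]
board [[ 0.305 -0.004  0.001]]
```

View pics/crop1.png

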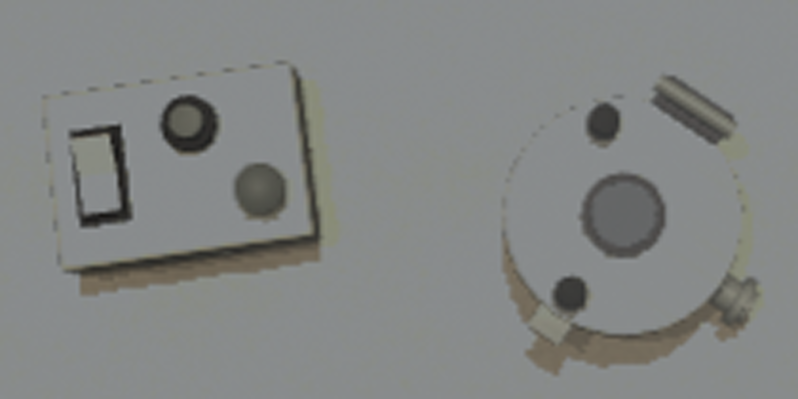

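The crop confirms the target chamber. Its hinge is at crop (695,108), the hinge latch at (603,122), the front latch at (570,293) by the lug at (550,322), and the pipe at (738,298). On the console, the rocker's raised half faces up in the image at (98,155), start is at (185,122) and stop at (260,190). Next I'll plan the wrist views.

```bash
cat >> h.py <<'E'
def to_tool(st,target):   # shift in tool axes, fraction of full scale
    q=st["tcp_rot"]; M=R.from_quat([q[1],q[2],q[3],q[0]]).as_matrix()
    return ((np.array(target)-st["eef_pos"])@M/0.25).round(3)
E
python3 - <<'E'
from h import *
from cell import r
c=r.get_calibration("wrist");st=r.state();print(c)
q=st["tcp_rot"];M=R.from_quat([q[1],q[2],q[3],q[0]]).as_matrix();print(M.round(3))
print("cam in tool",(c["position"]-st["eef_pos"])@M, "axis",rays(c,[[280,210]])@M)
for t in [(.46,-.16,.33),(.50,-.17,.33),(.5,.13,.33)]: print(t,to_tool(st,t))
E
```

```text
{'fx': 321.2099028142225, 'fy': 321.2099028142225, 'cx': 285.1437714590386, 'cy': 206.84793521362866, 'k1': -0.00966564217337785, 'position': array([ 0.23920208, -0.52824427,  0.37324451]), 'orientation': array([ 0.11156214,  0.79801991, -0.5864428 , -0.08248   ])}
[[ 0.954  0.299 -0.   ]
 [ 0.299 -0.954  0.001]
 [ 0.    -0.001 -1.   ]]
cam in tool [ 0.0702448   0.00067749 -0.14248789] axis [[-0.28433587 -0.01589798  0.95877688]]
(0.46, -0.16, 0.33) [ 1.564 -1.138 -0.396]
(0.5, -0.17, 0.33) [ 1.705 -1.052 -0.396]
(0.5, 0.13, 0.33) [ 2.064 -2.197 -0.394]
```

```bash
python3 -m pendant '.15 -.11 -.1 0 0 .05; .3 -.22 -.2 0 0 .1; .45 -.33 -.25 0 0 .15; .6 -.44 -.25 0 0 .2; .75 -.55 -.25 0 0 .25; .88 -.64 -.25 0 0 .3; 1 -.73 -.25 0 0 .33; 1 -.73 -.25 0 0 .33; 1 -.73 -.25 0 0 .33; 1 -.73 -.25 0 0 .33' 1 30
python3 - <<'E'
from h import *
from cell import r
st=r.state()
for t in [(.47,-.14,.30),(.48,.0,.30),(.5,.12,.30)]: print(t,to_tool(st,t))
E
```

```text
time: 0.93
eef_pos: [0.3567, -0.2985, 0.2938]
tcp_rot: [-0.0, 0.997, 0.071, -0.0]
contact_force: [-0.4, -0.2, -0.1]
grip_width: 0.0
gripper_force: 0.0
(0.47, -0.14, 0.3) [ 0.538 -0.564 -0.025]
(0.48, 0.0, 0.3) [ 0.657 -1.112 -0.025]
(0.5, 0.12, 0.3) [ 0.804 -1.576 -0.025]
```

```bash
python3 -m pendant '.1 -.1 0 0 0 0; .2 -.2 -.02 0 0 0; .3 -.3 -.02 0 0 0; .4 -.4 -.02 0 0 0; .48 -.5 -.02 0 0 0; .54 -.56 -.02 0 0 0; .54 -.56 -.02 0 0 0; .54 -.56 -.02 0 0 0; .54 -.56 -.02 0 0 0; .54 -.56 -.02 0 0 0'
python3 - <<'E'
from h import *
from cell import r
import pickle
c=r.get_calibration("wrist");p,d=r.get_image("wrist")
cv2.imwrite("pics/w1.png",cv2.cvtColor(p,cv2.COLOR_RGB2BGR));pickle.dump((c,p,d),open("pics/w1.pkl","wb"))
E
```

```text
time: 1.77
eef_pos: [0.4698, -0.1436, 0.2987]
tcp_rot: [-0.0, 0.998, 0.069, -0.0]
contact_force: [-0.5, -0.4, 0.3]
grip_width: 0.0001
gripper_force: 0.0
```

View pics/w1.png

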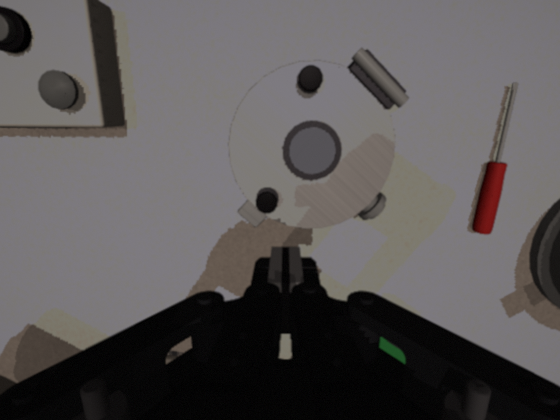

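Wrist view 1 shows the hinge latch at (310,78), the front latch at (267,200), the hinge block at (378,78) and the lug at (250,212). I'll take a second view from further left, covering both the chamber and the console.

```bash
python3 -m pendant '0 -.15 0 0 0 0; 0 -.3 0 0 0 0; 0 -.45 0 0 0 0; -.02 -.6 0 0 0 0; -.02 -.72 0 0 0 0; -.02 -.8 0 0 0 0; -.02 -.8 0 0 0 0; -.02 -.8 0 0 0 0; -.02 -.8 0 0 0 0; -.02 -.8 0 0 0 0'
python3 - <<'E'
from h import *
from cell import r
import pickle
c=r.get_calibration("wrist");p,d=r.get_image("wrist")
cv2.imwrite("pics/w2.png",cv2.cvtColor(p,cv2.COLOR_RGB2BGR));pickle.dump((c,p,d),open("pics/w2.pkl","wb"))
E
```

```text
time: 2.65
eef_pos: [0.4378, 0.0539, 0.2988]
tcp_rot: [0.0, 0.998, 0.069, -0.0]
contact_force: [-0.0, 0.9, -0.2]
grip_width: -0.0003
gripper_force: 0.0
```

View pics/w2.png

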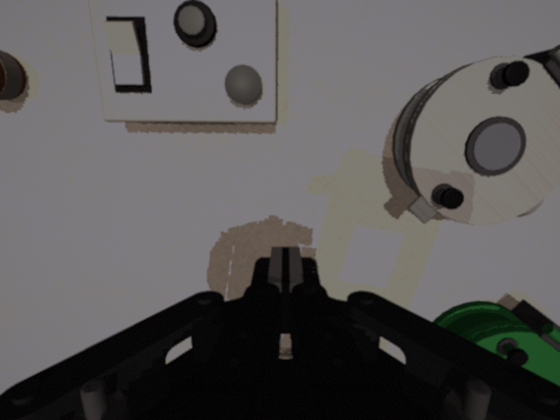

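Wrist view 2 shows the hinge latch at (516,72), the front latch at (451,196), start at (192,20), the rocker at (124,53) with its raised half towards (122,36), and stop at (243,85). I'll now triangulate these and cross-check with depth.

```bash
cat > m.py <<'E'
from h import *
import pickle
from cell import r
def cloud(c,d):
    v,u=np.nonzero(d>0); return np.c_[u,v],atd(c,np.c_[u,v],d[v,u])
def view(n):
    if n=="top": z=np.load("pics/top0.npz"); return r.get_calibration("top"),z["p"],z["d"]
    return pickle.load(open(f"pics/{n}.pkl","rb"))
def tri(cs,uvs):
    A=np.zeros((3,3));b=np.zeros(3)
    for c,u in zip(cs,uvs):
        k=rays(c,u)[0];k/=np.linalg.norm(k);Q=np.eye(3)-np.outer(k,k);A+=Q;b+=Q@c["position"]
    return np.linalg.solve(A,b)
E
python3 - <<'E'
from m import *
near={"hinge":(.572,-.154,.111),"front":(.444,-.126,.111),"start":(.583,.165,.082),"stop":(.528,.111,.085)}
uv={k:{} for k in near}
for n in("top","w1","w2"):
    c,p,d=view(n); U,P=cloud(c,d)
    for k,g in near.items():
        lo=g[2]-.006
        m=(np.hypot(*(P[:,:2]-g[:2]).T)<(.026 if k!="stop" else .032))&(P[:,2]>lo)&(P[:,2]<g[2]+.012)
        if m.sum()<8: continue
        q=P[m]; ctr,rad=cv2.minEnclosingCircle((q[:,:2]*1000).astype(np.float32))
        uv[k][n]=U[m].mean(0)
        print(n,k,m.sum(),"mean",q.mean(0).round(4),"circ",np.round(ctr,1),round(rad,1))
    m=(P[:,2]>.080)&(P[:,2]<.089)&(np.hypot(P[:,0]-.505,P[:,1]+.168)<.11)
    ctr,rad=cv2.minEnclosingCircle((P[m][:,:2]*1000).astype(np.float32)); print(n,"lid",np.round(ctr,1),round(rad,1),np.median(P[m][:,2]).round(4))
    m=(P[:,2]>.055)&(P[:,2]<.065)&(np.hypot(P[:,0]-.543,P[:,1]-.17)<.14)
    b=cv2.minAreaRect((P[m][:,:2]*1000).astype(np.float32)); print(n,"console",np.round(b[0],1),np.round(b[1],1),round(b[2],2),np.median(P[m][:,2]).round(4))
for k in uv:
    cs=[view(n)[0] for n in uv[k]]
    if len(cs)>1: print("tri",k,list(uv[k]),tri(cs,list(uv[k].values())).round(4))
E
```

```text
top hinge 51 mean [ 0.5755 -0.1526  0.1096] circ [ 575.2 -151.9] 11.9
top front 48 mean [ 0.4449 -0.1254  0.1102] circ [ 445.8 -125. ] 11.4
top start 73 mean [0.5833 0.1681 0.082 ] circ [583.1 169.9] 16.9
top stop 106 mean [0.5311 0.1121 0.0831] circ [530.8 112.1] 18.8
top lid [ 503.3 -169.2] 108.8 0.085
top console [552.1 181.4] [140.8 200.3] 7.31 0.0601
w1 hinge 492 mean [ 0.577  -0.1542  0.1099] circ [ 577.3 -154.5] 11.9
w1 front 375 mean [ 0.4482 -0.127   0.1098] circ [ 447.5 -126.9] 11.9
w1 start 279 mean [0.5854 0.1594 0.0803] circ [585.6 165.9] 13.3
w1 stop 975 mean [0.5332 0.1095 0.0826] circ [532.9 111.1] 20.0
w1 lid [ 510.  -155.6] 108.4 0.0848
w1 console [555.4 140.4] [132.2 124. ] 6.56 0.0597
w2 hinge 563 mean [ 0.5772 -0.1523  0.1095] circ [ 577.6 -153.3] 12.7
w2 front 406 mean [ 0.4476 -0.1248  0.1096] circ [ 447.2 -125.9] 12.1
w2 start 675 mean [0.5854 0.168  0.0814] circ [585.9 168.5] 13.9
w2 stop 953 mean [0.5328 0.1111 0.0827] circ [532.3 111.5] 19.5
w2 lid [ 510.  -155.8] 109.1 0.0849
w2 console [547.1 179.1] [125.3 200.3] 7.76 0.0599
tri hinge ['top', 'w1', 'w2'] [ 0.5769 -0.1535  0.1074]
tri front ['top', 'w1', 'w2'] [ 0.4463 -0.1265  0.1052]
tri start ['top', 'w1', 'w2'] [0.5876 0.1722 0.065 ]
tri stop ['top', 'w1', 'w2'] [0.5327 0.1124 0.0781]
```

```bash
python3 - <<'E'
from h import *
from cell import r
st=r.state()
print(to_tool(st,(.577,-.154,.16)))
E
```

```text
[0.438 0.9   0.555]
```

```bash
python3 -m pendant '.06 .13 .05 0 0 0; .12 .26 .1 0 0 0; .18 .39 .15 0 0 0; .24 .52 .2 0 0 0; .3 .65 .27 0 0 0; .37 .78 .35 0 0 0; .438 .9 .45 0 0 0; .438 .9 .555 0 0 0; .438 .9 .555 0 0 0; .438 .9 .555 0 0 0'
python3 - <<'E'
from h import *
from cell import r
st=r.state();print(st["contact_force"])
for z in (.115,.11,.1,.099,.098):print(z,to_tool(st,(.577,-.154,z)))
E
```

```text
time: 3.53
eef_pos: [0.5763, -0.1532, 0.1592]
tcp_rot: [-0.001, 0.998, 0.069, -0.001]
contact_force: [-0.1, 0.6, 1.1]
grip_width: -0.0
gripper_force: 0.0
[-0.12181344  0.61200236  1.10691887]
0.115 [0.003 0.004 0.177]
0.11 [0.003 0.004 0.197]
0.1 [0.003 0.004 0.237]
0.099 [0.003 0.004 0.241]
0.098 [0.003 0.004 0.245]
```

```bash
python3 -m pendant '.003 .003 .1 0 0 0; .003 .003 .17 0 0 0; .003 .003 .19 0 0 0; .003 .003 .2 0 0 0; .003 .003 .21 0 0 0; .003 .003 .22 0 0 0; .003 .003 .228 0 0 0; .003 .003 .236 0 0 0; .003 .003 .236 0 0 0; .003 .003 .236 0 0 0'
```

```text
time: 4.37
eef_pos: [0.5784, -0.1533, 0.1014]
tcp_rot: [0.0, 0.998, 0.069, 0.0]
contact_force: [2.3, 1.1, 3.2]
grip_width: 0.0001
gripper_force: 1.7
```

```bash
python3 -m pendant '0 0 .004 0 0 0; 0 0 .008 0 0 0; 0 0 .012 0 0 0; 0 0 .016 0 0 0; 0 0 .016 0 0 0; 0 0 .016 0 0 0; 0 0 .016 0 0 0; 0 0 .016 0 0 0; 0 0 .016 0 0 0; 0 0 .016 0 0 0'
```

```text
time: 5.2
eef_pos: [0.5785, -0.1534, 0.0988]
tcp_rot: [0.0, 0.998, 0.069, 0.001]
contact_force: [-3.9, 4.7, 22.9]
grip_width: 0.0001
gripper_force: 12.0
```

The hinge latch is on its end stop: 23 N at z = 98.8 mm. Next is the front latch.

```bash
python3 - <<'E'
from h import *
from cell import r
st=r.state()
for z in (.15,.12):print(z,to_tool(st,(.447,-.1265,z)))
E
```

```text
0.15 [-0.506 -0.179 -0.206]
0.12 [-0.506 -0.179 -0.086]
```

```bash
python3 -m pendant '0 0 -.1 0 0 0; 0 0 -.2 0 0 0; -.13 -.04 -.2 0 0 0; -.26 -.09 -.2 0 0 0; -.39 -.14 -.2 0 0 0; -.506 -.179 -.2 0 0 0; -.506 -.179 -.2 0 0 0; -.506 -.179 -.15 0 0 0; -.506 -.179 -.1 0 0 0; -.506 -.179 -.1 0 0 0'
python3 - <<'E'
from h import *
from cell import r
st=r.state()
for z in (.115,.099,.098):print(z,to_tool(st,(.447,-.1265,z)))
E
```

```text
time: 6.03
eef_pos: [0.4455, -0.1262, 0.12]
tcp_rot: [-0.001, 0.998, 0.069, -0.001]
contact_force: [-0.2, 0.2, -0.9]
grip_width: 0.0002
gripper_force: 0.0
0.115 [0.006 0.002 0.02 ]
0.099 [0.006 0.002 0.084]
0.098 [0.006 0.002 0.088]
```

```bash
python3 -m pendant '.003 0 .02 0 0 0; .003 0 .035 0 0 0; .003 0 .045 0 0 0; .003 0 .055 0 0 0; .003 0 .065 0 0 0; .003 0 .075 0 0 0; .003 0 .082 0 0 0; .003 0 .088 0 0 0; .003 0 .092 0 0 0; .003 0 .092 0 0 0'
```

```text
time: 6.87
eef_pos: [0.4474, -0.1264, 0.099]
tcp_rot: [0.0, 0.998, 0.069, 0.0]
contact_force: [0.7, -0.5, 1.6]
grip_width: -0.0001
gripper_force: 0.7
```

```bash
python3 -m pendant '0 0 .004 0 0 0; 0 0 .008 0 0 0; 0 0 .008 0 0 0; 0 0 .008 0 0 0; 0 0 .008 0 0 0; 0 0 .008 0 0 0; 0 0 .008 0 0 0; 0 0 .008 0 0 0; 0 0 .008 0 0 0; 0 0 .008 0 0 0'
python3 - <<'E'
from h import *
from cell import r
st=r.state()
for t in ((.447,-.1265,.16),(.565,.2415,.16)):print(t,to_tool(st,t))
E
```

```text
time: 7.7
eef_pos: [0.4477, -0.1266, 0.0987]
tcp_rot: [0.0, 0.998, 0.069, 0.001]
contact_force: [-9.4, 3.4, 30.0]
grip_width: -0.0002
gripper_force: 14.9
(0.447, -0.1265, 0.16) [-0.002 -0.    -0.245]
(0.565, 0.2415, 0.16) [ 0.669 -1.393 -0.245]
```

Both latches are on their end stops (30 N). I'll rise and move over to the console, checking the latches and the rocker in one view.

```bash
python3 -m pendant '0 0 -.15 0 0 0; 0 0 -.3 0 0 0; .05 -.1 -.4 0 0 0; .1 -.2 -.5 0 0 0; .15 -.33 -.55 0 0 0; .2 -.46 -.6 0 0 0; .25 -.6 -.65 0 0 0; .3 -.73 -.7 0 0 0; .36 -.86 -.75 0 0 0; .36 -.9 -.8 0 0 0'
python3 - <<'E'
from h import *
from cell import r
import pickle
c=r.get_calibration("wrist");p,d=r.get_image("wrist")
cv2.imwrite("pics/w3.png",cv2.cvtColor(p,cv2.COLOR_RGB2BGR));pickle.dump((c,p,d),open("pics/w3.pkl","wb"))
print(r.state()["eef_pos"])
from m import *
U,P=cloud(c,d)
for k,g in {"hinge":(.577,-.154),"front":(.447,-.126)}.items():
    m=np.hypot(*(P[:,:2]-g).T)<.008; print(k,m.sum(),np.median(P[m][:,2]))
m=(P[:,2]>.055)&(P[:,2]<.065)&(np.hypot(P[:,0]-.553,P[:,1]-.18)<.14)
b=cv2.minAreaRect((P[m][:,:2]*1000).astype(np.float32)); print("console",np.round(b[0],1),np.round(b[1],1),round(b[2],2))
y=np.radians(7.3);A=np.array([[np.cos(y),-np.sin(y)],[np.sin(y),np.cos(y)]])
L=(P[:,:2]-[.5535,.1795])@A
for x in range(-36,37,4):
    m=(abs(L[:,0]-x/1000)<.002)&(abs(L[:,1]-.06)<.009)&(P[:,2]>.05); print(x,m.sum(),np.median(P[m][:,2]).round(4) if m.sum() else "")
E
```

```text
time: 8.53
eef_pos: [0.506, 0.1127, 0.297]
tcp_rot: [-0.001, 0.998, 0.071, -0.0]
contact_force: [-0.3, -0.3, 0.6]
grip_width: 0.0
gripper_force: 0.0
[0.50568371 0.11246071 0.29958521]
hinge 177 0.09897350692991391
front 139 0.0988580412785835
console [554.4 179.7] [139.4 200.1] 7.19
-36 47 0.062
-32 48 0.0623
-28 44 0.0693
-24 48 0.0698
-20 63 0.0697
-16 59 0.0697
-12 53 0.0696
-8 64 0.0698
-4 52 0.0698
0 61 0.0696
4 66 0.0711
8 57 0.0733
12 56 0.0749
16 68 0.0764
20 67 0.0781
24 66 0.08
28 67 0.0807
32 48 0.0625
36 66 0.0625
```

View pics/w3.png

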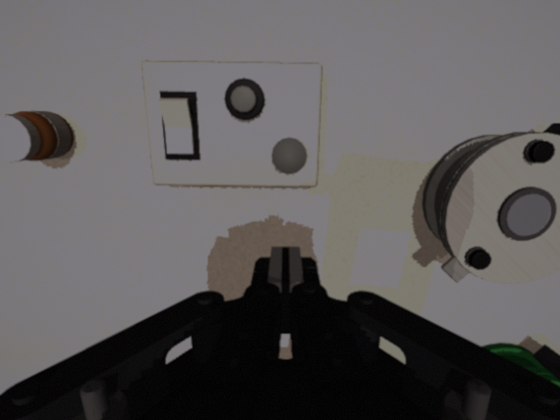

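View 3 shows the latch heads lower, at (540,151) and (478,258), and depth puts both at 99 mm, so both are down. The rocker is at (180,125) with its raised half towards (176,108), and its profile matches "off". I'm going above the rocker's raised half.

```bash
python3 - <<'E'
from h import *
from cell import r
st=r.state()
for t in ((.567,.242,.12),(.567,.242,.09)):print(t,to_tool(st,t))
E
```

```text
(0.567, 0.242, 0.12) [ 0.315 -0.478  0.719]
(0.567, 0.242, 0.09) [ 0.315 -0.478  0.839]
```

```bash
python3 -m pendant '.08 -.12 .05 0 0 0; .16 -.24 .1 0 0 0; .24 -.36 .15 0 0 0; .315 -.478 .25 0 0 0; .315 -.478 .4 0 0 0; .315 -.478 .55 0 0 0; .315 -.478 .65 0 0 0; .315 -.478 .719 0 0 0; .315 -.478 .719 0 0 0; .315 -.478 .719 0 0 0'
python3 - <<'E'
from h import *
from cell import r
st=r.state()
for z in (.085,.07,.069):print(z,to_tool(st,(.567,.242,z)))
E
```

```text
time: 9.42
eef_pos: [0.5666, 0.2374, 0.117]
tcp_rot: [0.0, 0.998, 0.069, -0.001]
contact_force: [-0.1, -0.3, 0.9]
grip_width: 0.0002
gripper_force: 0.0
0.085 [ 0.004 -0.018  0.128]
0.07 [ 0.004 -0.018  0.188]
0.069 [ 0.004 -0.018  0.192]
```

```bash
python3 -m pendant '.004 -.014 .05 0 0 0; .004 -.014 .1 0 0 0; .004 -.014 .13 0 0 0; .004 -.014 .145 0 0 0; .004 -.014 .155 0 0 0; .004 -.014 .165 0 0 0; .004 -.014 .173 0 0 0; .004 -.014 .18 0 0 0; .004 -.014 .18 0 0 0; .004 -.014 .18 0 0 0'
```

```text
time: 10.25
eef_pos: [0.5671, 0.2417, 0.0723]
tcp_rot: [-0.0, 0.998, 0.069, -0.0]
contact_force: [-0.1, 0.7, -0.1]
grip_width: -0.0002
gripper_force: 0.1
```

```bash
python3 -m pendant '0 0 .004 0 0 0; 0 0 .007 0 0 0; 0 0 .01 0 0 0; 0 0 .012 0 0 0; 0 0 .012 0 0 0; 0 0 .012 0 0 0; 0 0 .012 0 0 0; 0 0 .012 0 0 0; 0 0 .012 0 0 0; 0 0 .012 0 0 0'
```

```text
time: 11.08
eef_pos: [0.5673, 0.2418, 0.0699]
tcp_rot: [-0.0, 0.998, 0.069, 0.0]
contact_force: [-3.4, -1.4, 8.7]
grip_width: -0.0001
gripper_force: 4.6
```

```bash
python3 -m pendant '0 0 .002 0 0 0; 0 0 .003 0 0 0; 0 0 .003 0 0 0; 0 0 .003 0 0 0; 0 0 .003 0 0 0; 0 0 .003 0 0 0; 0 0 .003 0 0 0; 0 0 .003 0 0 0; 0 0 .003 0 0 0; 0 0 .003 0 0 0'
```

```text
time: 11.92
eef_pos: [0.5673, 0.2418, 0.0697]
tcp_rot: [-0.0, 0.998, 0.069, 0.0]
contact_force: [-6.8, -2.3, 16.9]
grip_width: -0.0001
gripper_force: 8.4
```

The rocker is firm on its stop (17 N). I'll rise and look again to verify it.

```bash
python3 -m pendant '0 0 -.12 0 0 0; 0 0 -.26 0 0 0; 0 0 -.4 0 0 0; 0 .08 -.5 0 0 0; -.08 .18 -.6 0 0 0; -.16 .28 -.65 0 0 0; -.24 .38 -.7 0 0 0; -.3 .42 -.7 0 0 0; -.3 .42 -.7 0 0 0; -.3 .42 -.7 0 0 0'
python3 - <<'E'
from m import *
c=r.get_calibration("wrist");p,d=r.get_image("wrist")
cv2.imwrite("pics/w4.png",cv2.cvtColor(p,cv2.COLOR_RGB2BGR));pickle.dump((c,p,d),open("pics/w4.pkl","wb"))
U,P=cloud(c,d)
m=(P[:,2]>.055)&(P[:,2]<.065)&(np.hypot(P[:,0]-.553,P[:,1]-.18)<.14)
b=cv2.minAreaRect((P[m][:,:2]*1000).astype(np.float32)); print("console",np.round(b[0],1),np.round(b[1],1),round(b[2],2))
y=np.radians(7.3);A=np.array([[np.cos(y),-np.sin(y)],[np.sin(y),np.cos(y)]])
L=(P[:,:2]-[.5535,.1795])@A
for x in range(-32,33,4):
    m=(abs(L[:,0]-x/1000)<.002)&(abs(L[:,1]-.06)<.009)&(P[:,2]>.05); print(x,m.sum(),np.median(P[m][:,2]).round(4) if m.sum() else "")
m=(np.hypot(P[:,0]-.585,P[:,1]-.169)<.022)&(P[:,2]>.078)&(P[:,2]<.09)
print("start",m.sum(),P[m].mean(0),cv2.minEnclosingCircle((P[m][:,:2]*1000).astype(np.float32)))
st=r.state()
print(st["eef_pos"],[to_tool(st,(.585,.169,z)) for z in (.11,.082)])
E
```

```text
time: 12.75
eef_pos: [0.5074, 0.1269, 0.244]
tcp_rot: [-0.0, 0.998, 0.069, 0.0]
contact_force: [0.7, -0.1, 0.2]
grip_width: -0.0002
gripper_force: 0.0
console [554.5 179.7] [139.6 199.8] 7.22
-32 52 0.0625
-28 39 0.078
-24 92 0.0804
-20 74 0.0787
-16 88 0.0771
-12 79 0.0755
-8 77 0.0738
-4 94 0.0721
0 75 0.0704
4 77 0.0698
8 95 0.0697
12 76 0.0699
16 74 0.07
20 93 0.0699
24 80 0.07
28 96 0.0699
32 73 0.0626
start 727 [0.58599988 0.16843538 0.0815213 ] ((586.1576538085938, 168.5357208251953), 13.685361862182617)
[0.5076957  0.12746469 0.24358385] [array([ 0.329, -0.122,  0.534]), array([ 0.329, -0.122,  0.646])]
```

Depth shows the rocker fully over (+x half level at 70 mm, −x half raised) and the console unmoved. Next is the start button.

```bash
python3 -m pendant '.1 -.04 .05 0 0 0; .22 -.08 .1 0 0 0; .332 -.12 .15 0 0 0; .332 -.12 .25 0 0 0; .332 -.12 .37 0 0 0; .332 -.12 .47 0 0 0; .332 -.12 .53 0 0 0; .332 -.12 .56 0 0 0; .332 -.12 .57 0 0 0; .332 -.12 .57 0 0 0'
python3 - <<'E'
from h import *
from cell import r
st=r.state()
for z in (.082,.076,.075):print(z,to_tool(st,(.586,.1685,z)))
E
```

```text
time: 13.63
eef_pos: [0.5858, 0.169, 0.1008]
tcp_rot: [-0.0, 0.998, 0.07, -0.0]
contact_force: [-0.5, 0.3, 0.5]
grip_width: 0.0002
gripper_force: 0.0
0.082 [0.001 0.002 0.075]
0.076 [0.001 0.002 0.099]
0.075 [0.001 0.002 0.103]
```

```bash
python3 -m pendant '0 0 .04 0 0 0; 0 0 .065 0 0 0; 0 0 .075 0 0 0; 0 0 .082 0 0 0; 0 0 .089 0 0 0; 0 0 .095 0 0 0; 0 0 .099 0 0 0; 0 0 .102 0 0 0; 0 0 .102 0 0 0; 0 0 .102 0 0 0'
```

```text
time: 14.47
eef_pos: [0.5857, 0.1686, 0.076]
tcp_rot: [-0.0, 0.998, 0.069, 0.0]
contact_force: [-3.2, -0.5, 7.1]
grip_width: -0.0002
gripper_force: 3.2
```

```bash
python3 -m pendant '0 0 .002 0 0 0; 0 0 .004 0 0 0; 0 0 .004 0 0 0; 0 0 .004 0 0 0; 0 0 .004 0 0 0; 0 0 .004 0 0 0; 0 0 .004 0 0 0; 0 0 .004 0 0 0; 0 0 .004 0 0 0; 0 0 .004 0 0 0'
```

```text
time: 15.3
eef_pos: [0.5858, 0.1686, 0.0758]
tcp_rot: [-0.0, 0.998, 0.069, 0.0]
contact_force: [-7.1, -2.0, 16.5]
grip_width: -0.0
gripper_force: 8.1
```

The button is fully in (16 N, hard stop) and was held. I'm releasing it by going straight up, then checking everything.

```bash
python3 -m pendant '0 0 -.02 0 0 0; 0 0 -.05 0 0 0; 0 0 -.15 0 0 0; 0 0 -.3 0 0 0; 0 0 -.45 0 0 0; -.1 .04 -.6 0 0 0; -.2 .1 -.7 0 0 0; -.3 .15 -.75 0 0 0; -.3 .15 -.75 0 0 0; -.3 .15 -.75 0 0 0'
python3 - <<'E'
from m import *
c=r.get_calibration("wrist");p,d=r.get_image("wrist")
U,P=cloud(c,d)
m=(P[:,2]>.055)&(P[:,2]<.065)&(np.hypot(P[:,0]-.553,P[:,1]-.18)<.14)
b=cv2.minAreaRect((P[m][:,:2]*1000).astype(np.float32)); print("console",np.round(b[0],1),np.round(b[1],1),round(b[2],2))
for k,g in {"hinge":(.577,-.154),"front":(.447,-.126),"start":(.586,.1685),"stop":(.533,.1115),"rock+":(.567,.242),"rock-":(.526,.236)}.items():
    m=np.hypot(*(P[:,:2]-g).T)<.006; print(k,m.sum(),np.median(P[m][:,2]).round(4) if m.sum() else "")
E
```

```text
time: 16.13
eef_pos: [0.5163, 0.1205, 0.2638]
tcp_rot: [-0.0, 0.998, 0.069, 0.002]
contact_force: [-0.1, -0.1, -0.2]
grip_width: -0.0001
gripper_force: 0.0
console [554.4 179.7] [139.4 199.9] 7.27
hinge 0 
front 86 0.099
start 124 0.0816
stop 6248 0.346
rock+ 116 0.0699
rock- 119 0.0787
```

```bash
python3 -c "
from cell import r
print(r.close_job())"
```

```text
the job is handed in; nothing more can be done
None
```

The job is handed in at about 16 s: both latches were pushed down to their end stops (hinge first, then front), the rocker was tipped fully over, and the start button was pressed, held and came back out. The console did not move, and I never went near the stop button, vials, jar or screwdriver.

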